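Hang saddles in the infrared drying station

TASK

Pull the brake lever to its third notch and let go, so that the hanging bar stays raised, then hang every steel saddle over the bar, upright. Tilt the heater panel to 45 degrees so that it stays there, and, once all the saddles hang on the raised bar, hold the release button down until the lever is fully home and the bar with the saddles is down, then let go of the button. Leave the other things on the bench where they are.

Things in the scene. Friction and masses are not known exactly. Their poses are not given: they have to be found in the camera images.
- station: Drying station, fixed: steel drip tray 140 (its x) x 360 (its y) x 45 tall, with a steel tube standing in it near each end. Origin: centre of the tray's underside. Its y runs along the hanging bar.
- bar_mid (a point): Middle of the axis of the hanging bar: round steel, 16 dia, 320 long along this point's y, on end stems sliding in the tubes, nothing above it. It rises with the lever only: axis 105 above the table at home, plus 80 mm per rad of lever (158 in the third notch). While the ratchet holds, it bears a downward push.
- console: Brake console, fixed, grey, 200 (its x) x 72 (its y) x 90 tall, with a button block 70 wide, 55 tall on its -y side. Origin: underside, below the lever's pivot. Lever swings in its x-z plane. A grey quadrant on the lever's +y side has white ticks for home and notches one to five; the third notch's tick is the long one. The ticks stand where the lever points.
- lever (a joint): Brake lever, rad. 0 = home, leaning 0.35 to console +x (away from the robot); grows as it is pulled to console -x. Ratchet: notch k catches once pulled 0.02 or more past 0.22 k, and the lever sinks back to rest at 0.22 k (third: 0.66; five in all). It goes back only while the release is held down, then by itself, damped, in 1 to 4 s. Pulling at 0.3 rad/s takes 5 to 8 N at the grip.
- lever_grip (a point): Point on the lever's axis in its black rubber grip, 160 from the pivot; the grip is a round bar 26 dia that reaches from 55 below this point to 20 above it along the lever. Moves with the lever; its y is parallel to the pivot axis.
- lever_pivot (a point): Centre of the lever's pivot, 105 above the table, on the console; the pivot axis is this point's y. A point r from the pivot stands at x = r sin(0.35 - lever), z = r cos(0.35 - lever) from it.
- release (a joint): Travel of the release button, m: 0 = up, 0.009 = fully down. Takes 1.5 N to start and 5 N fully down; frees the ratchet from about 0.006. Springs back.
- release_top (a point): Centre of the top of the round black release button, 30 dia, pressed straight down; its top is 76 above the table, 80 to the console's -y side of the lever. It stays there when the lever moves.
- heater: Heater stand, fixed: base 220 (its x) x 130 (its y), two cheeks up to 148. Origin: underside, below the hinge; its -y side faces the station.
- panel (a joint): Tilt of the infrared heater panel above level, rad: 0 = level, reaching to the heater's -y; 1.571 = upright. Friction hinge: it stays where it is left; moving it takes 3 to 6 N at the handle. A quadrant on the cheek farther from the robot has white ticks every 15 degrees, the long one at 45.
- panel_grip (a point): Point in the panel's black handle, 158 from the hinge axis: a bar 26 wide (along the hinge axis) x 14 thick that sticks out 65 in line with the panel from its free edge, from 43 below to 22 beyond this point; the panel is 165 wide x 105 x 24. Moves with the panel.
- panel_hinge (a point): Middle of the hinge axis, 130 above the table; the axis is this point's x. A point r from the hinge stands at y = -r cos(panel), z = r sin(panel) from it.
- saddle0: Dark steel saddle, an inverted U standing in front of the station: legs 56 wide outside (its x), 50 deep (its y, the way the bar passes through), 68 tall, 5 thick, 0.28 kg, opening 46 wide; legs upright to 44, then sloped to a crown 24 wide; feet turned out to 84 wide, 5 high. Origin: between the feet; crown's underside 63 above, so it hangs with the origin 55 below the bar's axis. May be absent.
- saddle1: Dark steel saddle, an inverted U standing in front of the station: legs 56 wide outside (its x), 50 deep (its y, the way the bar passes through), 68 tall, 5 thick, 0.28 kg, opening 46 wide; legs upright to 44, then sloped to a crown 24 wide; feet turned out to 84 wide, 5 high. Origin: between the feet; crown's underside 63 above, so it hangs with the origin 55 below the bar's axis. May be absent.
- saddle2: Dark steel saddle, an inverted U standing in front of the station: legs 56 wide outside (its x), 50 deep (its y, the way the bar passes through), 68 tall, 5 thick, 0.28 kg, opening 46 wide; legs upright to 44, then sloped to a crown 24 wide; feet turned out to 84 wide, 5 high. Origin: between the feet; crown's underside 63 above, so it hangs with the origin 55 below the bar's axis. May be absent.
- saddle3: Dark steel saddle, an inverted U standing in front of the station: legs 56 wide outside (its x), 50 deep (its y, the way the bar passes through), 68 tall, 5 thick, 0.28 kg, opening 46 wide; legs upright to 44, then sloped to a crown 24 wide; feet turned out to 84 wide, 5 high. Origin: between the feet; crown's underside 63 above, so it hangs with the origin 55 below the bar's axis. May be absent.
- spray_can: Bystander: spray can, 66 dia x 190 tall, at the back.
- jar: Bystander: amber jar, 70 dia x 80 tall, at the back.
- mug: Bystander: white mug, 80 dia x 90 tall, at the back.
- wrench: Bystander: open-ended wrench lying flat near the robot's base.
- screwdriver: Bystander: screwdriver lying flat near the robot's base.
- bearing: Bystander: steel bearing ring, 60 dia x 20 tall, lying flat near the saddles.
- pad: Bystander: dark friction pad, 75 x 50 x 16, lying flat between the saddles and the robot's right.
Mind the look-alikes: they are no part of the job. What is shaped like the saddle1 but purple is not meant. Leave any brown look-alike of the saddle2 alone.

How it is judged:
By the outcome, as a careful person would: the job done as asked, in the order asked, and still so for the second after the job is handed in, with the robot touching nothing.
Of saddle0, saddle1, saddle2, saddle3 only 3 to 4 are there at a start; the rules pass over those that are not, and their reading is None.
At some moment in a run one of saddle0, saddle1, saddle2, saddle3 may be knocked a few centimetres aside while the robot is not near it.
It also fails if it takes over 200 s, if anything falls off the work surface, if the arm or the gripper's body presses on something with over 40 N, if the wrist force passes 120 N, or if a joint passes its speed limit or range.

ROBOT

A 7-joint arm with a two-finger parallel gripper is mounted at the origin on the work surface. World frame = base frame: x ahead of the robot, y to its left, z up, the work surface at z = 0. Lengths are in m, angles in rad, forces in N, time in s.
With the tool pointing down it reaches from about 0.4 to 0.85 m from the base axis. Payload 4.5 kg.
Tool frame: the origin (TCP) lies on the centre line of the jaws, within the pads' length; the fingertips stand 8 mm ahead of it and the grasp point (between the pads) lies 11 mm behind it; z points along the fingers, x is the direction in which the jaws open and shut, and the axes are right-handed (so a half turn about z gives the same grasp; the last joint's range is limited). The gripper opens to 88 mm and grips with 3 to 60 N. Pads are 18 mm wide; open, the fingers measure 123 mm over their backs; the gripper's body (75 mm by 187 mm) begins 45 mm behind the grasp point.
Start: joints at [-1.29, 0.689, -0.195, 1.565, 0.157, 0.902, -0.215], TCP at [0.153, 0.606, 0.247] pointing down, gripper open.
Joint ranges: [-3.01, 3.01], [-0.46, 2.08], [-1.47, 1.51], [0.13, 2.56], [-1, 4.14], [0.04, 2.09], [-2.66, 2.66]. Speed limits (rad/s): [2.57, 2.57, 3.14, 3.14, 3.14, 3.14, 3.14].

INTERFACE

Orientations are given as a unit quaternion [x, y, z, w].
In Python, from plant import r gives the robot as it stands.
- The arm moves only by the shell command python3 -m pendant 'ROWS' [FORCE]. ROWS is JSON, a list of rows, each a list of 3 entries, a list of its own where there are three numbers: the turn, a rotation vector about the tool's x, y, z in rad, then the shift along the tool's x, y, z in m, then the opening, from 0 (shut) to 1 (fully open). In form: [[[wx, wy, wz], [tx, ty, tz], claw], ...]. A call has 1 to 10 rows; each row is the pose to reach, as a shift and turn from the pose commanded when the call began, along the tool's axes at that moment; what a row does not reach only later rows make up. A row lasts 1/10 s, in which the tool goes at most 50 mm and 8.59 degrees, less where a joint would pass 70% of its speed; a pose out of reach is approached as far as the arm can. A call with a gripper value outside its range is refused whole. The fingers move at their own pace and stop on an object; FORCE is the grip in N (left out, the last holds). Time passes only in rows, so rows that repeat a pose let the fingers close. It gives the time, the measured TCP pose, the force and the opening at its end, in the units of the state.
- r.get_state(): the state, without advancing time (a new reading comes with each control period).
- r.snapshot(name): name is "side" or "top"; returns a dict with "image" (400x640x3 uint8, red, green, blue), "mtx" (3x3 intrinsics, pixels), "R" (3x3) and "t" (3): a world point X has camera coordinates R X + t. Camera axes: x right, y down, z forward; pixel columns grow to the right and rows downward; lengths in m; the calibration is good to about 2 mm. A picture is of the moment at which its call begins. There is no depth.
- r.finish_job(): hands the job in, once; it reports no verdict.
The state is a dict: "clock": time; "q": joint angles; "qd": joint speeds; "joint_torque": joint torques, N m; "tool_pos": TCP position; "eef_rot": TCP orientation; "contact_force": force on the tool from outside, world axes, zero at the start; "moment": the same for the moment, N m; "opening": opening from 0.0 (shut) to 1.0 (fully open).
Only numpy, scipy, OpenCV 4.12 (cv2) and the standard library are available. Lean on these libraries where they do the work, as an engineer would, in place of code of your own. Each camera call takes 0.05 s, during which the arm holds its last target. There are 200 camera calls.

## Working session

There is one attempt and no reset: what is moved stays moved. The work goes in short steps, Python scripts to look and compute and a shell command to move; the robot and the scene stay as the last step left them, time stands still between calls to the robot, and variables do not carry over. Pictures are saved under pics/ and viewed, about 12 in all and at most 16, crops included, and the job is handed in when it is done.

```bash
ls; mkdir -p pics; python3 - <<'E'
from plant import r
import cv2
s=r.get_state()
print({k:s[k] for k in('clock','tool_pos','eef_rot','contact_force','opening')})
for n in('side','top'):
    d=r.snapshot(n); cv2.imwrite(f'pics/{n}0.png',d['image'][...,::-1])
    print(n,d['mtx'].tolist(),d['R'].tolist(),d['t'].tolist())
E
```

```text
pics
{'clock': 0.0, 'tool_pos': array([0.15258508, 0.60543887, 0.24589906]), 'eef_rot': array([ 7.88737067e-01,  6.14729983e-01, -6.96924398e-04,  6.34004112e-04]), 'contact_force': array([ 0.16554378,  0.03813332, -0.0597282 ]), 'opening': 0.9995165848436379}
side [[425.1993650979742, 0.0, 322.98064593200564], [0.0, 425.1993650979742, 196.31555507045002], [0.0, 0.0, 1.0]] [[-0.9342181701825718, -0.35620978891443866, 0.018734908119822598], [-0.28464777509667577, 0.7128225182142331, -0.6409833864143684], [0.21496989238784, -0.6041511762864078, -0.7673260725131855]] [0.5090537044942101, 0.2793167838246826, 1.1440296992813912]
top [[456.7897157023052, 0.0, 312.7140303128484], [0.0, 456.7897157023052, 204.74022115425674], [0.0, 0.0, 1.0]] [[-0.028034291973595013, -0.9994418313499664, -0.01816877049676575], [-0.9939560690342457, 0.029801131336007283, -0.1056561659397299], [0.10613864189600751, 0.01509696389738566, -0.9942367275340174]] [0.013488774215557527, 0.5419868769562145, 1.509667968650096]
```

View pics/top0.png

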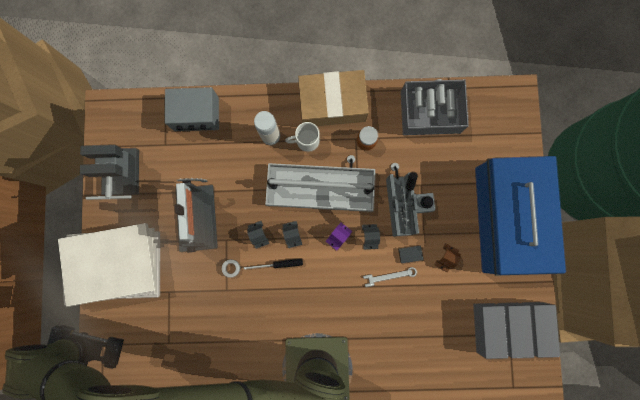

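View pics/side0.png

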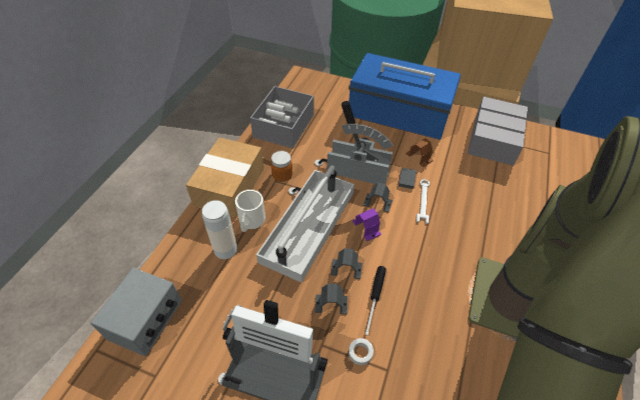

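The top view shows dark saddles at about (258,235), (291,233) and (371,237). The purple look-alike is at (340,236) and the brown one at (448,258). The pad is at (410,254), the station at (320,187), the console at (403,200) and the heater at (197,215). I'll confirm these in enlarged crops.

```bash
cat > h.py <<'E'
import numpy as np, cv2
from plant import r
from scipy.spatial.transform import Rotation as Ro
def snap(n): return r.snapshot(n)
def ray(d,p):
    v=d['R'].T@np.linalg.inv(d['mtx'])@np.array([p[0],p[1],1.]); return -d['R'].T@d['t'],v/np.linalg.norm(v)
def onz(d,p,z):
    o,v=ray(d,p); return o+v*(z-o[2])/v[2]
def tri(d1,p1,d2,p2):
    A=[];b=[]
    for d,p in((d1,p1),(d2,p2)):
        o,v=ray(d,p); M=np.eye(3)-np.outer(v,v); A.append(M); b.append(M@o)
    X=np.linalg.lstsq(np.vstack(A),np.hstack(b),rcond=None)[0]
    return X,[round(float(np.linalg.norm(A[i]@X-b[i]))*1e3,1) for i in(0,1)]
def proj(d,X):
    c=d['R']@np.asarray(X,float)+d['t']; c=d['mtx']@c; return c[:2]/c[2]
def crop(d,x0,y0,x1,y1,k,name):
    im=cv2.resize(d['image'][y0:y1,x0:x1,::-1],None,fx=k,fy=k,interpolation=cv2.INTER_CUBIC)
    for x in range((x0//10+1)*10,x1,10): cv2.putText(im,str(x) if x%20==0 else '|',(int((x-x0+.5)*k)-10,10),0,.35,(0,255,255))
    for y in range((y0//10+1)*10,y1,10): cv2.putText(im,str(y)+'-',(0,int((y-y0+.5)*k)+4),0,.35,(0,255,255))
    cv2.imwrite('pics/'+name,im)
def tool():
    s=r.get_state(); return s['tool_pos'],Ro.from_quat(s['eef_rot'])
def go(target,Rt=None):
    """shift (tool axes) and turn (rotvec, tool axes) from measured pose to target"""
    p,R=tool(); print('shift',np.round(R.inv().apply(np.array(target)-p),4),'turn',np.round((R.inv()*(Rt if Rt is not None else R)).as_rotvec(),4))
E
python3 - <<'E'
from h import *
t=snap('top');s=snap('side')
crop(t,165,150,445,280,2.8,'tc.png'); crop(s,210,100,440,400,2,'sc.png')
E
```

```text
(no output)
```

View pics/tc.png

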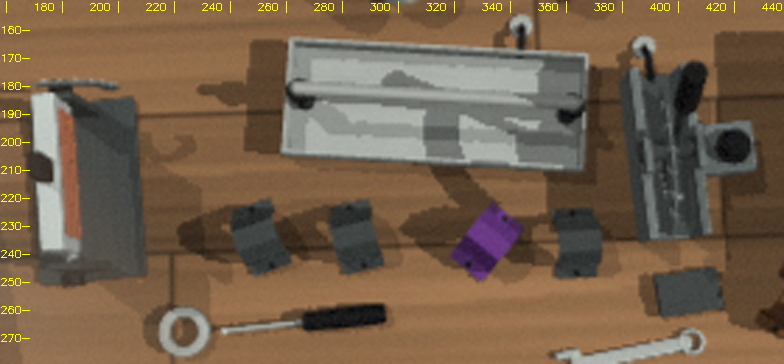

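View pics/sc.png

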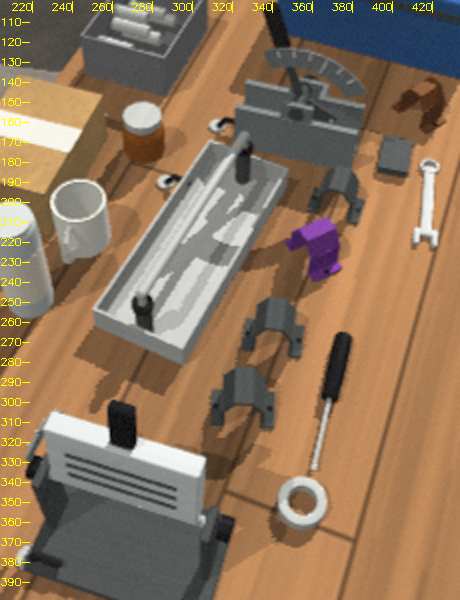

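```bash
python3 - <<'E'
from h import *
np.set_printoptions(precision=4,suppress=True)
t=snap('top');s=snap('side')
def sad(d,box,zc):
    x0,y0,x1,y1=box; im=d['image'][y0:y1,x0:x1].astype(int)
    m=((im.max(2)<85)&(im.max(2)-im.min(2)<16)).astype(np.uint8)
    n,l,st,c=cv2.connectedComponentsWithStats(m); i=1+st[1:,4].argmax()
    pts=np.argwhere(l==i)[:,::-1].astype(np.float32); rc=cv2.minAreaRect(pts)
    return rc,st[i,4],np.array([x0,y0])
for b in((240,215,272,252),(277,215,306,252),(358,215,385,252)):
    rc,a,o=sad(t,b,0)
    ctr=o+np.array(rc[0]); print('rect',ctr,rc[1],rc[2],a,'xyz@.035',onz(t,ctr,.035))
# bar ends z .105
print('bar',onz(t,(265,181),.105),onz(t,(372,187),.105))
c=[(268,164),(374,170),(371,210),(265,205)]
print('tray',[onz(t,p,.045)[:2] for p in c])
print('button',onz(t,(424.5,201),.076))
print('lever tip',onz(t,(411,174),.105+.18*.94))
print('tri tip',tri(t,(411,174),s,(346,104)))
print('handle',tri(t,(179,209),s,(271,305)))
print('base heater',[onz(t,p,.0)[:2] for p in((213,183),(216,248))])
print('hinge side edges', [onz(t,p,.02)[:2] for p in((386,173),(400,235),(418,233),(412,180))])
E
```

```text
rect [256.85 234.55] (23.71708106994629, 17.70875358581543) 71.56504821777344 366 xyz@.035 [0.447  0.1869 0.035 ]
rect [291.0588 234.2353] (23.768489837646484, 15.522278785705566) 75.96376037597656 354 xyz@.035 [0.4448 0.0726 0.035 ]
rect [370.5 236. ] (24.0, 17.0) 90.0 366 xyz@.035 [ 0.4313 -0.1913  0.035 ]
bar [0.6156 0.1483 0.105 ] [ 0.5855 -0.195   0.105 ]
tray [array([0.683 , 0.1443]), array([ 0.6513, -0.2111]), array([ 0.5171, -0.1955]), array([0.5443, 0.1568])]
button [ 0.5384 -0.3668  0.076 ]
lever tip [ 0.5953 -0.2872  0.2742]
tri tip (array([ 0.5921, -0.2881,  0.2724]), [3.4, 3.4])
handle (array([0.5144, 0.3681, 0.2947]), [1.5, 1.5])
base heater [array([0.6313, 0.3413]), array([0.4068, 0.3321])]
hinge side edges [array([ 0.6442, -0.2544]), array([ 0.4324, -0.2918]), array([ 0.4373, -0.3522]), array([ 0.6174, -0.3413])]
```

```bash
python3 - <<'E'
from h import *
np.set_printoptions(precision=4,suppress=True)
t=snap('top');s=snap('side')
def blob(d,b):
    x0,y0,x1,y1=b; im=d['image'][y0:y1,x0:x1].astype(int); m=(im.max(2)<45).astype(np.uint8)
    n,l,st,c=cv2.connectedComponentsWithStats(m); i=1+st[1:,4].argmax(); print('blob',st[i]+np.array([x0,y0,0,0,0]),c[i]+[x0,y0]); return c[i]+[x0,y0]
print('handle ctr',tri(t,blob(t,(170,195,192,222)),s,blob(s,(258,296,284,330))))
print('edge far',tri(t,(177,184.5),s,(235,306)),'near',tri(t,(182,240),s,(312,330)))
# quadrant arc in plane y=-.28
for p in((347,129),(360,126),(372,131),(385,140),(392,148)):
    o,v=ray(s,p); X=o+v*(-.28-o[1])/v[1]; print('arc',X,'r',np.hypot(X[0]-.533,X[2]-.105))
for z in(.07,.09,.0): print(z,[onz(t,p,z)[:2] for p in((388,174),(393.6,236),(417.5,234))])
crop(t,165,170,225,260,6,'hp.png'); crop(s,205,290,335,400,5,'hs.png')
a=cv2.imread('pics/hp.png');b=cv2.imread('pics/hs.png'); b=cv2.resize(b,(440,372)); q=np.zeros((540,800,3),np.uint8); q[:a.shape[0],:a.shape[1]]=a; q[:372,360:]=b; cv2.imwrite('pics/hh.png',q)
E
```

```text
Traceback (most recent call last):
ValueError: attempt to get argmax of an empty sequence
```

```bash
python3 - <<'E'
from h import *
np.set_printoptions(precision=4,suppress=True)
t=snap('top');s=snap('side')
def blob(d,b,th):
    x0,y0,x1,y1=b; im=d['image'][y0:y1,x0:x1].astype(int); m=(im.max(2)<th).astype(np.uint8)
    n,l,st,c=cv2.connectedComponentsWithStats(m); i=1+st[1:,4].argmax(); print('blob',st[i]+np.array([x0,y0,0,0,0]),c[i]+[x0,y0]); return c[i]+[x0,y0]
print('handle ctr',tri(t,blob(t,(170,195,192,222),80),s,blob(s,(258,296,284,330),60)))
print('edge far',tri(t,(177,184.5),s,(235,306)),'near',tri(t,(182,240),s,(312,330)))
for p in((347,129),(360,126),(372,131),(385,140),(392,148)):
    o,v=ray(s,p); X=o+v*(-.28-o[1])/v[1]; print('arc',X,'r',np.hypot(X[0]-.533,X[2]-.105))
for z in(.07,.09,.0): print(z,[onz(t,p,z)[:2] for p in((388,174),(393.6,236),(417.5,234))])
crop(t,165,170,225,260,6,'hp.png'); crop(s,205,290,335,400,5,'hs.png')
a=cv2.imread('pics/hp.png');b=cv2.imread('pics/hs.png'); b=cv2.resize(b,(440,372)); q=np.zeros((540,800,3),np.uint8); q[:a.shape[0],:a.shape[1]]=a; q[:372,360:]=b; cv2.imwrite('pics/hh.png',q)
E
```

```text
blob [174 204  10  11  84] [178.6905 209.5357]
blob [264 300  14  25 284] [270.6197 311.8556]
handle ctr (array([0.5143, 0.3742, 0.2774]), [1.0, 1.0])
edge far (array([0.5882, 0.3835, 0.2643]), [0.9, 0.9]) near (array([0.4294, 0.3708, 0.2571]), [1.7, 1.7])
arc [ 0.5772 -0.28    0.1875] r 0.09360596862315008
arc [ 0.5379 -0.28    0.2121] r 0.10724864985930957
arc [ 0.4999 -0.28    0.2051] r 0.10546468869939297
arc [ 0.457  -0.28    0.1839] r 0.10955008201194737
arc [ 0.4319 -0.28    0.1601] r 0.11511529671305702
0.07 [array([ 0.632 , -0.2534]), array([ 0.428 , -0.2623]), array([ 0.4322, -0.3398])]
0.09 [array([ 0.6286, -0.2504]), array([ 0.4273, -0.2591]), array([ 0.4315, -0.3356])]
0.0 [array([ 0.6439, -0.2641]), array([ 0.4303, -0.2734]), array([ 0.4347, -0.3546])]
```

View pics/hh.png

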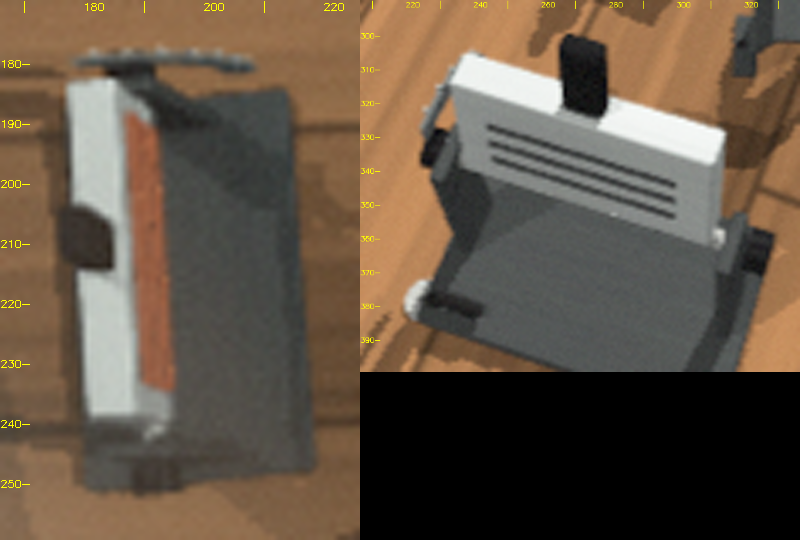

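```bash
cat >> h.py <<'E'
np.set_printoptions(precision=4,suppress=True)
def down(psi): # tool down with jaw axis at world yaw psi
    c,s=np.cos(psi),np.sin(psi); return Ro.from_matrix(np.array([[c,s,0],[s,-c,0],[0,0,-1.]]))
E
python3 - <<'E'
from h import *
t=snap('top');s=snap('side')
print('knob',tri(t,(190,248),s,(325,363)),'far',tri(t,(186,181),s,(226,333)))
go((.514,.374,.36),down(.08)); go((.514,.374,.277),down(.08))
E
```

```text
knob (array([0.4022, 0.3817, 0.1356]), [4.5, 4.5]) far (array([0.6218, 0.3975, 0.131 ]), [2.8, 2.8])
shift [-0.1368  0.4071 -0.1133] turn [-0.    -0.     1.244]
shift [-0.1368  0.4071 -0.0303] turn [-0.    -0.     1.244]
```

```bash
python3 -m pendant '[[[0,0,0],[0,0,-0.05],1],[[0,0,0.1],[0,0,-0.1],1],[[0,0,0.25],[-0.02,0.05,-0.115],1],[[0,0,0.4],[-0.035,0.1,-0.115],1],[[0,0,0.55],[-0.05,0.15,-0.115],1],[[0,0,0.7],[-0.07,0.2,-0.115],1],[[0,0,0.85],[-0.09,0.25,-0.115],1],[[0,0,1.0],[-0.1,0.3,-0.115],1],[[0,0,1.13],[-0.12,0.35,-0.115],1],[[0,0,1.244],[-0.137,0.4,-0.115],0.8]]' 10; python3 -m pendant '[[[0,0,0],[0,0,0],0.8],[[0,0,0],[0,0,0],0.8],[[0,0,0],[0,0,0],0.8]]'; python3 - <<'E'
from h import *
go((.514,.374,.36),down(.08)); go((.514,.374,.277),down(.08))
E
```

```text
clock: 1.6
tool_pos: [0.4875, 0.388, 0.3619]
eef_rot: [0.999, 0.038, 0.0, -0.0]
contact_force: [0.8, 0.6, -0.3]
opening: 0.933
clock: 1.9
tool_pos: [0.4846, 0.3907, 0.3616]
eef_rot: [0.999, 0.041, -0.001, -0.001]
contact_force: [0.2, 0.6, 0.0]
opening: 0.799
shift [0.0279 0.0191 0.0015] turn [-0.0012  0.0013  0.003 ]
shift [0.028  0.0192 0.0845] turn [-0.0012  0.0013  0.003 ]
```

```bash
python3 -m pendant '[[[0,0,0],[0.028,0.019,0.0],0.8],[[0,0,0],[0.028,0.019,0.0],0.8],[[0,0,0],[0.028,0.019,0.03],0.8],[[0,0,0],[0.028,0.019,0.06],0.8],[[0,0,0],[0.028,0.019,0.085],0.8],[[0,0,0],[0.028,0.019,0.085],0.8]]'; python3 -m pendant '[[[0,0,0],[0,0,0],0],[[0,0,0],[0,0,0],0],[[0,0,0],[0,0,0],0],[[0,0,0],[0,0,0],0],[[0,0,0],[0,0,0],0],[[0,0,0],[0,0,0],0]]' 12
```

```text
clock: 2.5
tool_pos: [0.5118, 0.3731, 0.2733]
eef_rot: [0.999, 0.042, -0.004, 0.002]
contact_force: [0.0, 0.3, -0.0]
opening: 0.802
clock: 3.1
tool_pos: [0.5143, 0.3726, 0.2771]
eef_rot: [0.999, 0.04, -0.001, 0.0]
contact_force: [-0.0, -0.7, 2.5]
opening: 0.298
```

```bash
python3 -m pendant '[[[0,0,0],[0,0.016,0.0025],0],[[0,0,0],[0,0.033,0.007],0],[[0,0,0],[0,0.048,0.013],0],[[0,0,0],[0,0.062,0.020],0],[[0,0,0],[0,0.0755,0.0287],0],[[0,0,0],[0,0.0855,0.0365],0],[[0,0,0],[0,0.0955,0.0456],0],[[0,0,0],[0,0.0955,0.0456],0],[[0,0,0],[0,0.0955,0.0456],0]]'; python3 - <<'E'
from h import *
t=snap('top');s=snap('side')
a=s['image'][290:400,200:350,::-1]; a=cv2.resize(a,None,fx=4,fy=4,interpolation=2)
cv2.imwrite('pics/p1.png',a)
E
```

```text
clock: 4.0
tool_pos: [0.5207, 0.2774, 0.2296]
eef_rot: [0.999, 0.04, -0.003, 0.0]
contact_force: [-4.0, 0.5, -8.6]
opening: 0.292
```

View pics/p1.png

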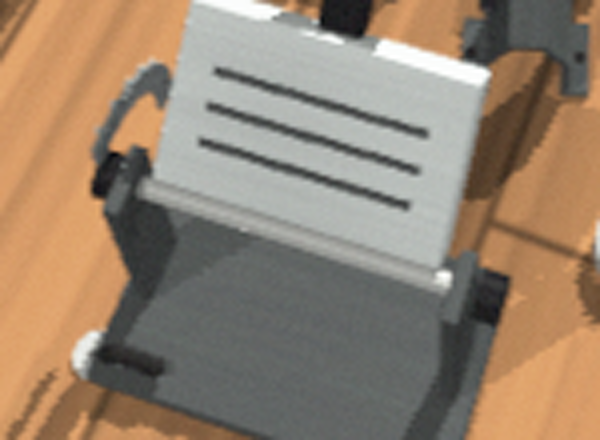

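```bash
python3 -m pendant '[[[0,0,0],[0,0,0],0.5],[[0,0,0],[0,0,0],0.5],[[0,0,0],[0,0,0],0.5],[[0,0,0],[0,0,0],0.5],[[0,0,0],[0,0,-0.04],0.5],[[0,0,0],[0,0,-0.08],0.5],[[0,0,0],[0,0,-0.12],0.5],[[0,0,0],[0.0,-0.05,-0.16],0.5],[[0,0,0],[-0.05,-0.1,-0.16],0.5],[[0,0,0],[-0.1,-0.15,-0.16],0.5]]'; python3 -m pendant '[[[0,0,0],[-0.05,0,0],0.5],[[0,0,0],[-0.1,0,0],0.5],[[0,0,0],[-0.1,0,0],0.5]]'; python3 - <<'E'
from h import *
t=snap('top');s=snap('side')
q=np.zeros((600,800,3),np.uint8)
crop(t,165,165,235,260,6,'a.png');crop(s,205,280,335,400,3.3,'b.png')
a=cv2.imread('pics/a.png');b=cv2.imread('pics/b.png');q[:a.shape[0],:a.shape[1]]=a;w=min(380,b.shape[1]);q[:b.shape[0],420:420+w]=b[:,:w];cv2.imwrite('pics/p2.png',q)
E
```

```text
clock: 5.1
tool_pos: [0.4492, 0.387, 0.3915]
eef_rot: [0.999, 0.039, 0.002, -0.002]
contact_force: [0.2, 1.0, -0.5]
opening: 0.501
clock: 5.4
tool_pos: [0.3417, 0.3776, 0.3894]
eef_rot: [0.999, 0.044, -0.003, 0.0]
contact_force: [-0.1, 0.7, 0.2]
opening: 0.495
```

View pics/p2.png

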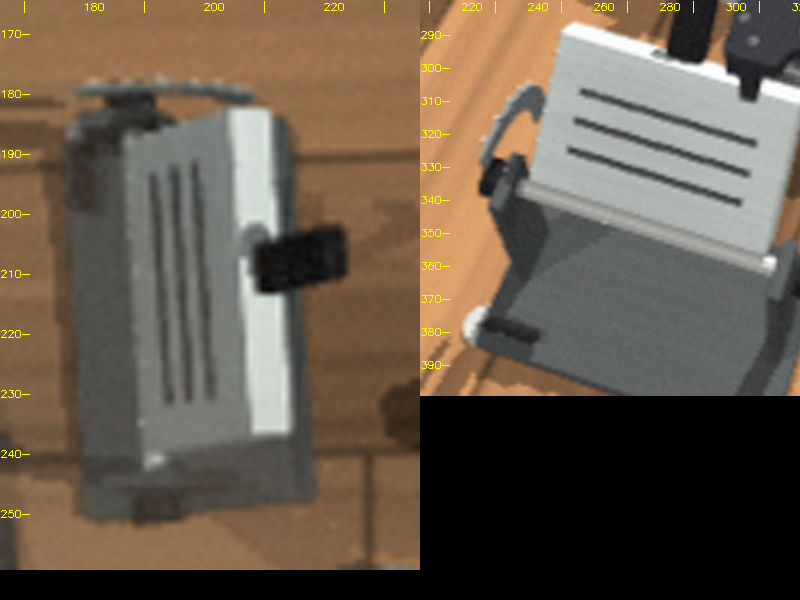

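```bash
python3 - <<'E'
from h import *
t=snap('top');s=snap('side')
A=tri(t,(203,183),s,(249.5,287.6)); B=tri(t,(186.3,190.5),s,(238.5,335)); print(A,B)
# white strip width: top/bottom corners of the free end face; hypotheses
H=np.array([.512,.3896,.13]);yaw=.075
X=np.array([np.cos(yaw),np.sin(yaw),0]);Y=np.array([-np.sin(yaw),np.cos(yaw),0])
for p in(.70,.785,.87):
    u=-Y*np.cos(p)+np.array([0,0,np.sin(p)]); n=Y*np.sin(p)+np.array([0,0,np.cos(p)])
    print(p,'tip',proj(t,H+.18*u),proj(s,H+.18*u),'corner',[(proj(t,H+.115*u+n*k+X*e),proj(s,H+.115*u+n*k+X*e)) for k in(.012,-.012) for e in(.0825,-.0825)])
im=t['image'].astype(int)
for v in(190,200,220,230): 
    row=im[v,180:225].min(1); w=np.where(row>150)[0]+180; print(v,w.min(),w.max())
E
```

```text
(array([0.5962, 0.319 , 0.2211]), [0.2, 0.2]) (array([0.5907, 0.3941, 0.1397]), [3.4, 3.4])
0.7 tip [223.7971 206.2441] [293.1646 267.3294] corner [(array([204.7725, 182.0744]), array([248.8192, 287.4263])), (array([209.1079, 237.0523]), array([321.9732, 308.43  ])), (array([211.3713, 182.4798]), array([252.515, 285.341])), (array([215.7344, 236.7332]), array([323.8899, 305.7378]))]
0.785 tip [219.3947 206.2175] [291.3726 268.6809] corner [(array([201.7645, 181.9938]), array([247.1158, 288.9512])), (array([206.0811, 237.2338]), array([321.0085, 310.2307])), (array([208.8165, 182.2795]), array([251.0899, 285.9138])), (array([213.1715, 236.8418]), array([323.1841, 306.5464]))]
0.87 tip [214.6714 206.257 ] [289.3907 270.673 ] corner [(array([198.6099, 181.9651]), array([245.3144, 290.8688])), (array([202.9035, 237.4432]), array([319.9441, 312.4385])), (array([206.0616, 182.1267]), array([249.5453, 286.8724])), (array([210.4041, 236.9807]), array([322.3706, 307.7579]))]
190 204 209
200 204 210
220 206 211
230 206 212
```

```bash
python3 - <<'E'
from h import *
print(r.get_state()['q'])
P=np.array([.533,-.289]);go((.5895,-.286,.36),down(-1.516)); go((.5895,-.286,.249),down(-1.516))
E
```

```text
[-1.0003  0.3807  0.1317  1.6867 -0.0544  1.0756 -0.7741]
shift [0.1863 0.6802 0.0299] turn [-0.0025 -0.001   1.5942]
shift [0.1861 0.6803 0.1409] turn [-0.0025 -0.001   1.5942]
```

```bash
python3 -m pendant '[[[0,0,0.12],[0.013,0.045,0],0.6],[[0,0,0.24],[0.026,0.09,0],0.6],[[0,0,0.36],[0.04,0.14,0],0.6],[[0,0,0.48],[0.053,0.185,0],0.6],[[0,0,0.6],[0.066,0.23,0],0.6],[[0,0,0.72],[0.08,0.28,0],0.6],[[0,0,0.84],[0.093,0.325,0],0.6],[[0,0,0.96],[0.106,0.37,0],0.6],[[0,0,1.08],[0.12,0.42,0],0.6],[[0,0,1.2],[0.13,0.465,0],0.6]]' 20;  python3 - <<'E'
from h import *
print(r.get_state()['q'])
P=np.array([.533,-.289]);go((.5895,-.286,.36),down(-1.516))
E
```

```text
clock: 6.6
tool_pos: [0.5173, -0.0794, 0.3897]
eef_rot: [0.845, -0.534, 0.001, 0.0]
contact_force: [-0.3, 0.1, 0.5]
opening: 0.603
[-0.2792  0.432   0.5392  1.6774 -0.2427  1.0973 -0.7965]
shift [0.2175 0.0235 0.0302] turn [-0.0014 -0.002   0.3889]
```

```bash
python3 -m pendant '[[[0,0,0.1],[0.05,0.005,0],0.6],[[0,0,0.2],[0.1,0.01,0],0.6],[[0,0,0.3],[0.15,0.015,0.01],0.6],[[0,0,0.389],[0.2,0.02,0.02],0.6],[[0,0,0.389],[0.2175,0.0235,0.03],0.6],[[0,0,0.389],[0.2175,0.0235,0.03],0.6],[[0,0,0.389],[0.2175,0.0235,0.03],0.6]]' 20;  python3 - <<'E'
from h import *
go((.5895,-.286,.36),down(-1.516)); go((.5895,-.286,.249),down(-1.516))
t=snap('top'); s=snap('side'); crop(t,370,150,440,220,5,'a.png');crop(s,310,60,400,160,4.5,'b.png')
a=cv2.imread('pics/a.png');b=cv2.imread('pics/b.png');q=np.zeros((460,800,3),np.uint8);q[:a.shape[0],:a.shape[1]]=a;q[:b.shape[0],370:370+b.shape[1]]=b;cv2.imwrite('pics/l1.png',q)
E
```

```text
clock: 7.3
tool_pos: [0.5891, -0.2828, 0.359]
eef_rot: [0.728, -0.685, -0.0, 0.0]
contact_force: [0.2, 1.3, -0.3]
opening: 0.601
shift [ 0.0032 -0.0002 -0.001 ] turn [ 0.0007 -0.0002  0.0054]
shift [ 0.0032 -0.0002  0.11  ] turn [ 0.0007 -0.0002  0.0054]
```

View pics/l1.png

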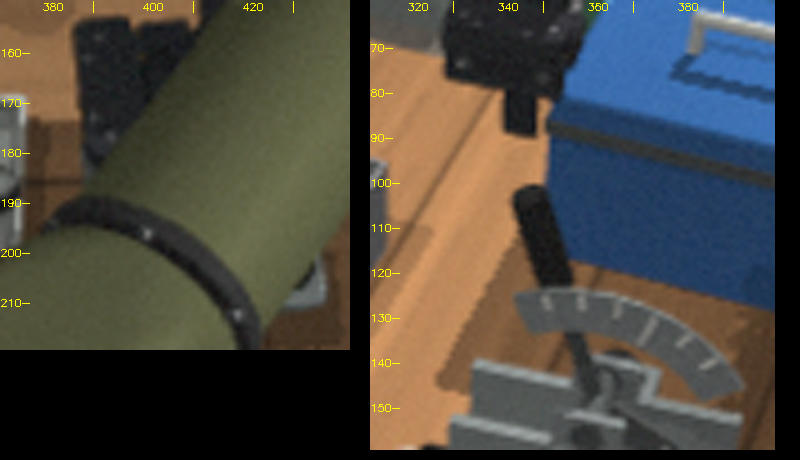

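Side view: the gripper is directly above the black grip at (345,104), and the quadrant with its ticks lies lower, clear of the fingers. I'll descend, close and pull.

```bash
python3 -m pendant '[[[0,0,0],[0.003,0,0.03],0.6],[[0,0,0],[0.003,0,0.06],0.6],[[0,0,0],[0.003,0,0.09],0.6],[[0,0,0],[0.003,0,0.11],0.6],[[0,0,0],[0.003,0,0.11],0.6]]'; python3 -m pendant '[[[0,0,0],[0,0,0],0],[[0,0,0],[0,0,0],0],[[0,0,0],[0,0,0],0],[[0,0,0],[0,0,0],0],[[0,0,0],[0,0,0],0]]' 15
```

```text
clock: 7.9
tool_pos: [0.5886, -0.2817, 0.2474]
eef_rot: [0.729, -0.684, -0.003, 0.0]
contact_force: [-0.8, -0.1, 0.2]
opening: 0.598
clock: 8.4
tool_pos: [0.5894, -0.2928, 0.2518]
eef_rot: [0.727, -0.686, 0.007, 0.004]
contact_force: [2.2, -14.6, -7.7]
opening: 0.29
```

```bash
python3 -m pendant '[[[0,0,0],[0.010,0,0],0],[[0,0,0],[0.010,0.008,-0.0025],0],[[0,0,0],[0.010,0.0158,-0.0049],0],[[0,0,0],[0.010,0.024,-0.0067],0],[[0,0,0],[0.010,0.032,-0.0081],0],[[0,0,0],[0.010,0.040,-0.0091],0],[[0,0,0],[0.010,0.0484,-0.0098],0],[[0,0,0],[0.010,0.0566,-0.010],0],[[0,0,0],[0.010,0.0648,-0.0098],0]]'; python3 -m pendant '[[[0,0,0],[0,0.008,0.0007],0],[[0,0,0],[0,0.0165,0.0017],0],[[0,0,0],[0,0.0246,0.0033],0],[[0,0,0],[0,0.0326,0.0049],0],[[0,0,0],[0,0.040,0.007],0],[[0,0,0],[0,0.047,0.0095],0],[[0,0,0],[0,0.053,0.0116],0],[[0,0,0],[0,0.053,0.0116],0],[[0,0,0],[0,0.053,0.0116],0]]'; python3 - <<'E'
from h import *
p,R=tool(); print('angle est',.35-np.arctan2((p[0]-.533)*np.cos(.055)+(p[1]+.295)*np.sin(.055),p[2]+.011-.105))
s=snap('side'); crop(s,310,60,410,160,5,'l2.png')
E
```

```text
clock: 9.3
tool_pos: [0.5313, -0.2974, 0.2617]
eef_rot: [0.73, -0.683, 0.005, -0.004]
contact_force: [10.7, 1.5, -1.4]
opening: 0.283
clock: 10.2
tool_pos: [0.4751, -0.3016, 0.2506]
eef_rot: [0.729, -0.684, 0.003, -0.002]
contact_force: [1.6, 2.6, 7.7]
opening: 0.29
angle est 0.7060124434606656
```

View pics/l2.png

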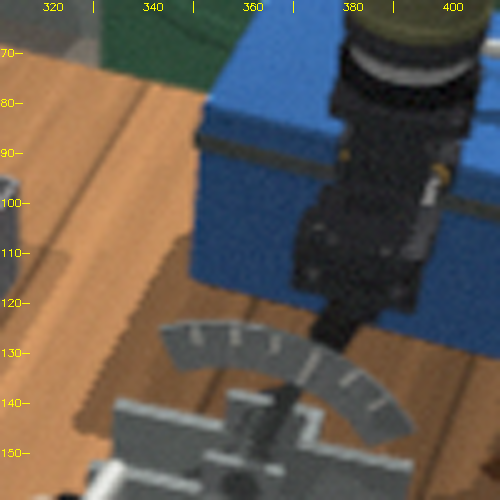

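```bash
python3 -m pendant '[[[0,0,0],[0,0.004,0.001],0],[[0,0,0],[0,0.008,0.002],0],[[0,0,0],[0,0.008,0.002],0],[[0,0,0],[0,0.004,0.001],0],[[0,0,0],[0,0,0],0],[[0,0,0],[0,-0.004,0],0]]'; python3 - <<'E'
from h import *
p,R=tool(); print('angle est',.35-np.arctan2((p[0]-.533)*np.cos(.055)+(p[1]+.295)*np.sin(.055),p[2]+.011-.105))
E
python3 -m pendant '[[[0,0,0],[0,0,0],0.6],[[0,0,0],[0,0,0],0.6],[[0,0,0],[0,0,0],0.6],[[0,0,0],[0,0,0],0.6],[[0,0,0],[0,0,-0.04],0.6],[[0,0,0],[0,0,-0.08],0.6],[[0,0,0],[0,0,-0.12],0.6],[[0,0,0],[0,0.05,-0.15],0.6],[[0,0,0],[0,0.1,-0.15],0.6]]'; python3 - <<'E'
from h import *
s=snap('side'); t=snap('top');crop(s,310,60,410,160,4,'a.png'); crop(t,225,160,445,285,3.5,'b.png')
a=cv2.imread('pics/a.png');b=cv2.imread('pics/b.png');q=np.zeros((600,800,3),np.uint8);q[:437,:770]=b;q=np.zeros((600,800,3),np.uint8);b=cv2.resize(b,(600,341));q[:341,:600]=b;a=cv2.resize(a,(250,250));q[345:595,:250]=a
crop(s,240,130,390,320,1.6,'c.png');c=cv2.imread('pics/c.png');q[345:345+254,300:540]=c[:254,:240];cv2.imwrite('pics/l3.png',q)
E
```

```text
clock: 10.85
tool_pos: [0.4758, -0.3015, 0.2504]
eef_rot: [0.729, -0.685, -0.0, -0.001]
contact_force: [-7.1, 5.3, 20.7]
opening: 0.291
angle est 0.7019275326570662
clock: 11.75
tool_pos: [0.385, -0.3088, 0.3997]
eef_rot: [0.73, -0.684, 0.003, 0.0]
contact_force: [0.1, -1.5, -0.3]
opening: 0.601Traceback (most recent call last):
  File "<stdin>", line 3, in <module>
ValueError: could not broadcast input array from shape (438,770,3) into shape (437,770,3)
```

```bash
python3 - <<'E'
from h import *
s=snap('side'); t=snap('top');crop(s,310,60,410,160,2.5,'a.png'); crop(t,225,160,445,285,2.72,'b.png');crop(s,240,130,390,320,1.4,'c.png')
q=np.zeros((600,800,3),np.uint8)
for n,y,x in(('b',0,0),('a',345,0),('c',345,300)):
    a=cv2.imread(f'pics/{n}.png')[:600-y,:800-x]; q[y:y+a.shape[0],x:x+a.shape[1]]=a
cv2.imwrite('pics/l3.png',q)
E
```

View pics/l3.png

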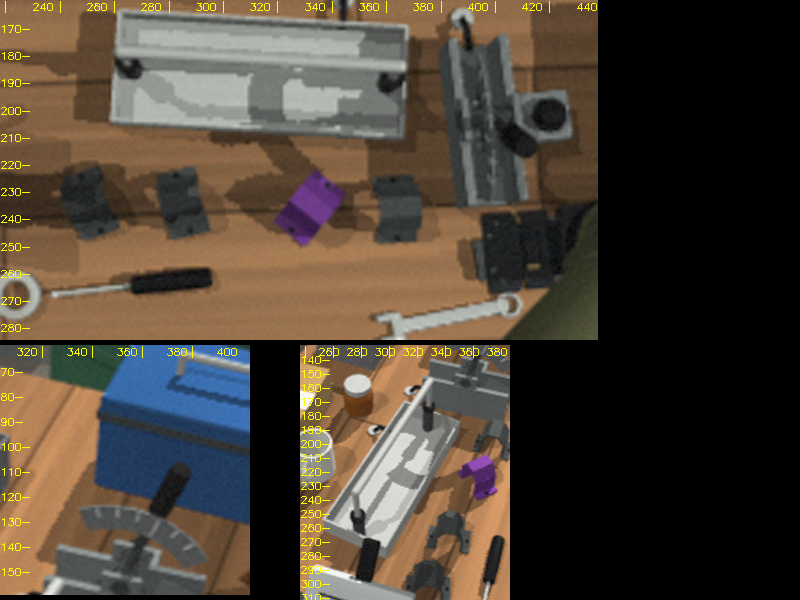

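Views: the lever rests at the long tick and the bar is raised. The saddles are unmoved at about (258,235), (291,233) and (371,237). I'll start with the right-hand one.

```bash
cat >> h.py <<'E'
def saddles(t):
    x0,y0,x1,y1=235,212,390,255
    im=t['image'][y0:y1,x0:x1].astype(int); m=((im.max(2)<90)&(im.max(2)-im.min(2)<16)).astype(np.uint8)
    m=cv2.morphologyEx(m,cv2.MORPH_CLOSE,np.ones((3,3),np.uint8))
    n,l,st,c=cv2.connectedComponentsWithStats(m); out=[]
    for i in range(1,n):
        if st[i,4]<200: continue
        rc=cv2.minAreaRect(np.argwhere(l==i)[:,::-1].astype(np.float32)); px=np.array(rc[0])+[x0,y0]
        b=cv2.boxPoints(rc)+[x0,y0]; e=b[1:]-b[:-1]; k=np.linalg.norm(e,axis=1).argmax()
        w=onz(t,b[k+1],.02)-onz(t,b[k],.02); w*=np.sign(w[0])
        X=onz(t,px,.03); out.append((X,np.arctan2(w[1],w[0]))); print('saddle px',px,'size',rc[1],'area',st[i,4],'xyz',X,'yaw %.3f'%out[-1][1])
    return out
E
python3 - <<'E'
from h import *
t=snap('top'); saddles(t)
print('bar',onz(t,(267.5,178.4),.158),onz(t,(374.5,184.3),.158)); print(r.get_state()['q'])
go((.431,-.191,.2),down(0))
E
```

```text
saddle px [256.6902 234.5878] size (24.100603103637695, 17.48281478881836) area 374 xyz [0.4471 0.1882 0.03  ] yaw 0.335
saddle px [291.0588 234.2353] size (23.768489837646484, 15.522278785705566) area 354 xyz [0.445 0.073 0.03 ] yaw 0.220
saddle px [370.5 236. ] size (24.0, 17.0) area 366 xyz [ 0.4315 -0.1919  0.03  ] yaw -0.043
bar [0.6149 0.134  0.158 ] [ 0.5861 -0.1969  0.158 ]
[ 0.1437  0.3928  0.6626  1.7478 -0.2694  1.0929 -0.6142]
shift [-0.1129 -0.0536  0.1972] turn [-0.001  -0.0003 -1.5088]
```

```bash
python3 -m pendant '[[[0,0,-0.14],[-0.02,-0.01,0],0.8],[[0,0,-0.28],[-0.04,-0.02,0],1],[[0,0,-0.42],[-0.06,-0.03,0],1],[[0,0,-0.56],[-0.08,-0.04,0],1],[[0,0,-0.7],[-0.1,-0.05,0],1],[[0,0,-0.84],[-0.113,-0.0536,0.02],1],[[0,0,-0.98],[-0.113,-0.0536,0.06],1],[[0,0,-1.12],[-0.113,-0.0536,0.1],1],[[0,0,-1.26],[-0.113,-0.0536,0.14],1],[[0,0,-1.4],[-0.113,-0.0536,0.18],1]]'; python3 -m pendant '[[[0,0,-0.1],[0,0,0],1],[[0,0,-0.1],[0,0,0],1],[[0,0,-0.1],[0,0,0],1]]'; python3 - <<'E'
from h import *
go((.4315,-.191,.1),down(-.02));go((.4315,-.191,.022),down(-.02));print(r.get_state()['q'])
E
```

```text
clock: 13.0
tool_pos: [0.4318, -0.1903, 0.2149]
eef_rot: [0.999, -0.051, 0.0, -0.0]
contact_force: [0.2, -0.0, 0.4]
opening: 1.0
clock: 13.3
tool_pos: [0.4315, -0.1911, 0.2169]
eef_rot: [1.0, -0.005, 0.0, -0.0]
contact_force: [-0.2, 0.1, 0.1]
opening: 1.0
shift [-0.0001 -0.0001  0.1169] turn [-0.0003 -0.0007  0.0094]
shift [-0.0001 -0.      0.1949] turn [-0.0003 -0.0007  0.0094]
[ 0.228   0.5476  0.1415  2.0585 -0.1433  0.5439  0.4612]
```

```bash
python3 -m pendant '[[[0,0,0],[0,0,0.04],1],[[0,0,0],[0,0,0.08],1],[[0,0,0],[0,0,0.12],1],[[0,0,0],[0,0,0.15],1],[[0,0,0],[0,0,0.175],1],[[0,0,0],[0,0,0.194],1],[[0,0,0],[0,0,0.194],1],[[0,0,0],[0,0,0.194],1]]'; python3 -m pendant '[[[0,0,0],[0,0,0],0],[[0,0,0],[0,0,0],0],[[0,0,0],[0,0,0],0],[[0,0,0],[0,0,0],0],[[0,0,0],[0,0,0],0],[[0,0,0],[0,0,0],0]]' 25
```

```text
clock: 14.1
tool_pos: [0.4312, -0.1914, 0.0236]
eef_rot: [1.0, -0.005, 0.0, 0.0]
contact_force: [-0.4, -0.5, 0.3]
opening: 0.999
clock: 14.7
tool_pos: [0.4311, -0.1914, 0.0236]
eef_rot: [1.0, -0.004, 0.001, 0.0]
contact_force: [0.3, 0.5, 5.0]
opening: 0.634
```

```bash
python3 -m pendant '[[[0,0,0],[0,0,-0.03],0],[[0,0,0],[0,0,-0.08],0],[[0,0,0],[0,0,-0.13],0],[[0,0,0],[0,0,-0.18],0],[[0,0,0],[0,0,-0.2],0],[[0,0,0],[0,0,-0.2],0]]'; python3 - <<'E'
from h import *
go((.593,-.115,.215),down(-.087)); go((.593,-.115,.127),down(-.087))
E
```

```text
clock: 15.3
tool_pos: [0.4314, -0.1917, 0.2254]
eef_rot: [1.0, -0.005, 0.003, 0.001]
contact_force: [0.5, 0.2, -3.8]
opening: 0.637
shift [ 0.1608 -0.0782  0.0111] turn [ 0.0014 -0.0051  0.0779]
shift [ 0.1604 -0.0783  0.0991] turn [ 0.0014 -0.0051  0.0779]
```

```bash
python3 -m pendant '[[[0,0,0.02],[0.03,-0.015,0],0],[[0,0,0.04],[0.07,-0.035,0],0],[[0,0,0.06],[0.11,-0.055,0],0],[[0,0,0.078],[0.145,-0.07,0],0],[[0,0,0.078],[0.161,-0.078,0],0],[[0,0,0.078],[0.161,-0.078,0],0],[[0,0,0.078],[0.161,-0.078,0],0]]'; python3 - <<'E'
from h import *
go((.593,-.115,.127),down(-.087))
t=snap('top');s=snap('side');crop(t,300,150,400,220,4,'a.png');crop(s,290,100,390,200,4,'b.png')
a=cv2.imread('pics/a.png');b=cv2.imread('pics/b.png');q=np.zeros((400,800,3),np.uint8);q[:a.shape[0],:400]=a[:,:400];q[:,400:]=b[:400,:400];cv2.imwrite('pics/s1.png',q)
E
```

```text
clock: 16.0
tool_pos: [0.59, -0.1147, 0.2205]
eef_rot: [0.999, -0.043, -0.003, -0.0]
contact_force: [-0.6, -0.4, -3.3]
opening: 0.638
shift [0.0036 0.     0.0935] turn [0.0002 0.0057 0.    ]
```

View pics/s1.png

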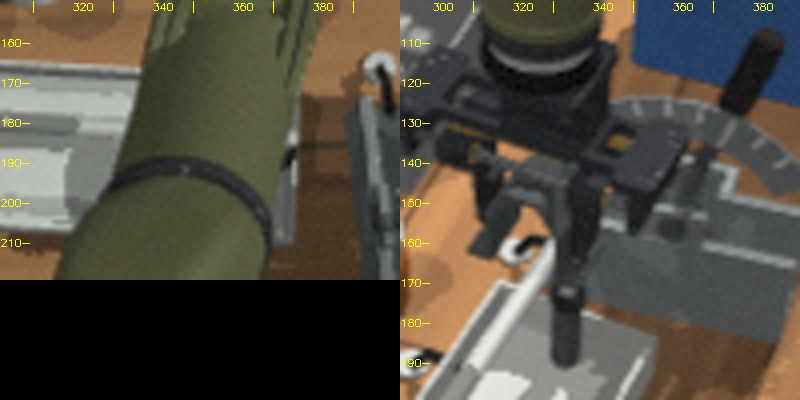

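The saddle is held upright above the bar in the side view (~(325,145)), with the bar running beneath its opening. I'll lower it.

```bash
python3 -m pendant '[[[0,0,0],[0.003,0,0.02],0],[[0,0,0],[0.003,0,0.04],0],[[0,0,0],[0.003,0,0.055],0],[[0,0,0],[0.003,0,0.07],0],[[0,0,0],[0.003,0,0.08],0],[[0,0,0],[0.003,0,0.087],0],[[0,0,0],[0.003,0,0.087],0]]'; python3 -m pendant '[[[0,0,0],[0,0,0.003],0],[[0,0,0],[0,0,0.005],0],[[0,0,0],[0,0,0.005],0],[[0,0,0],[0,0,0.005],0]]'
```

```text
clock: 16.8
tool_pos: [0.5941, -0.1152, 0.1354]
eef_rot: [0.999, -0.044, -0.001, -0.0]
contact_force: [-0.3, -0.3, -3.3]
opening: 0.633
clock: 17.2
tool_pos: [0.5952, -0.115, 0.1314]
eef_rot: [0.999, -0.043, 0.0, 0.0]
contact_force: [-0.1, -0.5, -3.2]
opening: 0.633
```

```bash
python3 -m pendant '[[[0,0,0],[0,0,0.003],0],[[0,0,0],[0,0,0.006],0],[[0,0,0],[0,0,0.007],0],[[0,0,0],[0,0,0.007],0]]'; python3 -m pendant '[[[0,0,0],[0,0,0],0.8],[[0,0,0],[0,0,0],1],[[0,0,0],[0,0,0],1],[[0,0,0],[0,0,0],1],[[0,0,0],[0,0,0],1]]'
```

```text
clock: 17.6
tool_pos: [0.595, -0.1149, 0.124]
eef_rot: [0.999, -0.043, -0.0, -0.0]
contact_force: [-0.5, 0.6, -2.5]
opening: 0.635
clock: 18.1
tool_pos: [0.5951, -0.1149, 0.1243]
eef_rot: [0.999, -0.043, 0.0, -0.0]
contact_force: [1.2, 0.3, -0.1]
opening: 0.997
```

```bash
python3 -m pendant '[[[0,0,0],[0,0,-0.03],1],[[0,0,0],[0,0,-0.07],1],[[0,0,0],[0,0,-0.12],1],[[0,0,0],[0,0,-0.15],1],[[0,0,0],[-0.05,-0.03,-0.15],1],[[0,0,0],[-0.1,-0.07,-0.15],1],[[0,0,0],[-0.15,-0.11,-0.15],1],[[0,0,0],[-0.18,-0.15,-0.15],1],[[0,0,0],[-0.25,-0.15,-0.15],1]]';python3 -m pendant '[[[0,0,0],[-0.03,0.0,0],1],[[0,0,0],[-0.03,0.0,0],1]]'; python3 - <<'E'
from h import *
t=snap('top');s=snap('side');saddles(t)
crop(t,240,150,400,250,2.5,'a.png');crop(s,250,100,400,300,2.6,'b.png')
a=cv2.imread('pics/a.png');b=cv2.imread('pics/b.png');q=np.zeros((520,800,3),np.uint8);q[:a.shape[0],:400]=a[:,:400];q[:b.shape[0],400:400+b.shape[1]]=b;cv2.imwrite('pics/s2.png',q)
E
```

```text
clock: 19.0
tool_pos: [0.4042, 0.043, 0.2744]
eef_rot: [0.999, -0.041, 0.002, -0.001]
contact_force: [-0.0, 1.3, 0.0]
opening: 0.999
clock: 19.2
tool_pos: [0.3689, 0.0426, 0.2741]
eef_rot: [0.999, -0.042, -0.003, -0.0]
contact_force: [0.6, 0.3, 0.3]
opening: 0.997
saddle px [260.2854 238.6683] size (36.29906463623047, 19.31011390686035) area 399 xyz [0.4332 0.1763 0.03  ] yaw 0.555
saddle px [295.5276 237.669 ] size (27.23891830444336, 31.308149337768555) area 484 xyz [0.4331 0.0583 0.03  ] yaw -0.104
```

View pics/s2.png

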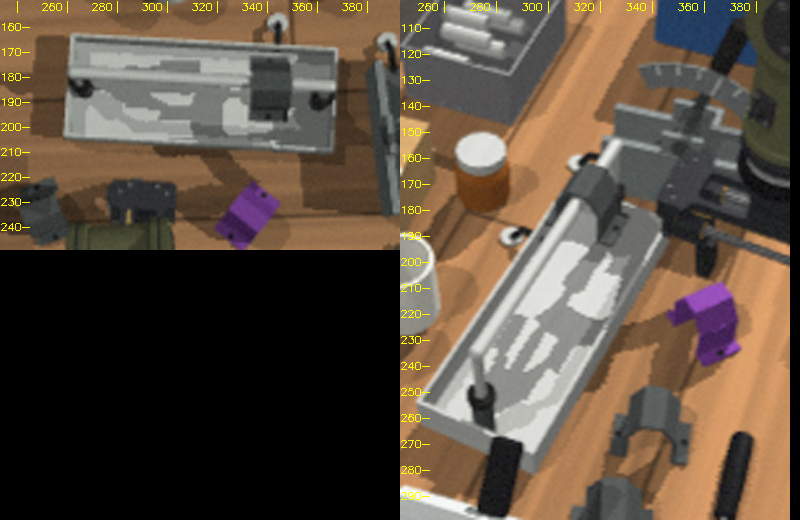

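```bash
python3 - <<'E'
from h import *
s=snap('side');o=cv2.imread('pics/side0.png')[...,::-1]
for X in((.445,.073,.03),(.447,.187,.03)):
    u,v=proj(s,X).astype(int);print(u,v,np.abs(s['image'][v-20:v+20,u-20:u+20].astype(int)-o[v-20:v+20,u-20:u+20]).mean())
go((.445,.072,.15),down(.2));go((.445,.072,.023),down(.2))
E
```

```text
347 263 4.754583333333334
332 298 12.7175
shift [ 0.0665 -0.0357  0.1247] turn [-0.0002 -0.0024 -0.2872]
shift [ 0.0662 -0.0357  0.2517] turn [-0.0002 -0.0024 -0.2872]
```

```bash
python3 -m pendant '[[[0,0,-0.14],[0.03,-0.015,0.03],1],[[0,0,-0.287],[0.066,-0.036,0.06],1],[[0,0,-0.287],[0.066,-0.036,0.1],1],[[0,0,-0.287],[0.066,-0.036,0.14],1],[[0,0,-0.287],[0.066,-0.036,0.14],1]]';  python3 - <<'E'
from h import *
go((.445,.072,.023),down(.2))
E
```

```text
clock: 19.85
tool_pos: [0.4418, 0.0715, 0.1299]
eef_rot: [0.995, 0.099, -0.004, 0.0]
contact_force: [-1.0, 0.6, -0.2]
opening: 1.002
shift [0.0041 0.0001 0.1069] turn [ 0.0001  0.008  -0.0012]
```

```bash
python3 -m pendant '[[[0,0,0],[0.003,0,0.03],1],[[0,0,0],[0.003,0,0.06],1],[[0,0,0],[0.003,0,0.085],1],[[0,0,0],[0.003,0,0.106],1],[[0,0,0],[0.003,0,0.106],1],[[0,0,0],[0.003,0,0.106],1]]';python3 -m pendant '[[[0,0,0],[0,0,0],0],[[0,0,0],[0,0,0],0],[[0,0,0],[0,0,0],0],[[0,0,0],[0,0,0],0],[[0,0,0],[0,0,0],0],[[0,0,0],[0,0,0],0]]' 25;  python3 -m pendant '[[[0,0,0],[0,0,-0.03],0],[[0,0,0],[0,0,-0.08],0],[[0,0,0],[0,0,-0.13],0],[[0,0,0],[0,0,-0.18],0],[[0,0,0],[0,0,-0.2],0],[[0,0,0],[0,0,-0.2],0]]'; python3 - <<'E'
from h import *
go((.602,-.015,.22),down(-.087))
E
```

```text
clock: 20.45
tool_pos: [0.4509, 0.0737, 0.0313]
eef_rot: [0.995, 0.099, -0.001, -0.001]
contact_force: [1.0, 0.9, 0.6]
opening: 1.001
clock: 21.05
tool_pos: [0.4482, 0.0735, 0.0308]
eef_rot: [0.995, 0.1, -0.003, -0.0]
contact_force: [-0.1, -0.1, 6.2]
opening: 0.632
clock: 21.65
tool_pos: [0.4511, 0.0738, 0.2326]
eef_rot: [0.995, 0.1, -0.0, -0.0]
contact_force: [-0.1, -0.6, -3.1]
opening: 0.634
shift [0.1302 0.1171 0.0125] turn [-0.0002  0.0004  0.2876]
```

```bash
python3 -m pendant '[[[0,0,0.05],[0.025,0.02,0],0],[[0,0,0.12],[0.05,0.045,0],0],[[0,0,0.2],[0.08,0.075,0],0],[[0,0,0.288],[0.11,0.1,0],0],[[0,0,0.288],[0.13,0.117,0],0],[[0,0,0.288],[0.13,0.117,0],0],[[0,0,0.288],[0.13,0.117,0],0]]'; python3 - <<'E'
from h import *
go((.602,-.015,.14),down(-.087))
E
```

```text
clock: 22.35
tool_pos: [0.5989, -0.0153, 0.2269]
eef_rot: [0.999, -0.044, -0.005, 0.0]
contact_force: [-0.5, 1.2, -2.2]
opening: 0.635
shift [ 0.004  -0.0007  0.0869] turn [ 0.0009  0.0106 -0.0018]
```

```bash
python3 -m pendant '[[[0,0,0],[0.002,0,0.02],0],[[0,0,0],[0.002,0,0.04],0],[[0,0,0],[0.002,0,0.055],0],[[0,0,0],[0.002,0,0.07],0],[[0,0,0],[0.002,0,0.082],0],[[0,0,0],[0.002,0,0.087],0],[[0,0,0],[0.002,0,0.087],0],[[0,0,0],[0.002,0,0.087],0]]'
```

```text
clock: 23.15
tool_pos: [0.6021, -0.0157, 0.143]
eef_rot: [0.999, -0.044, -0.002, 0.0]
contact_force: [-0.3, -1.0, -2.2]
opening: 0.633
```

```bash
python3 -m pendant '[[[0,0,0],[0,0,0.004],0],[[0,0,0],[0,0,0.008],0],[[0,0,0],[0,0,0.01],0],[[0,0,0],[0,0,0.01],0]]';python3 -m pendant '[[[0,0,0],[0,0,0.002],0],[[0,0,0],[0,0,0.003],0],[[0,0,0],[0,0,0.003],0],[[0,0,0],[0,0,0.003],0]]'
```

```text
clock: 23.55
tool_pos: [0.6015, -0.0154, 0.1323]
eef_rot: [0.999, -0.044, -0.003, 0.0]
contact_force: [-1.4, 0.1, -1.8]
opening: 0.633
clock: 23.95
tool_pos: [0.6019, -0.0156, 0.1298]
eef_rot: [0.999, -0.044, -0.003, 0.0]
contact_force: [0.2, -0.0, -0.4]
opening: 0.63
```

Contact, weight taken over by the bar. Release and retreat.

```bash
python3 -m pendant '[[[0,0,0],[0,0,0],0.8],[[0,0,0],[0,0,0],1],[[0,0,0],[0,0,0],1],[[0,0,0],[0,0,0],1],[[0,0,0],[0,0,0],1]]'; python3 -m pendant '[[[0,0,0],[0,0,-0.03],1],[[0,0,0],[0,0,-0.07],1],[[0,0,0],[0,0,-0.12],1],[[0,0,0],[0,0,-0.15],1],[[0,0,0],[-0.05,-0.03,-0.15],1],[[0,0,0],[-0.1,-0.06,-0.15],1],[[0,0,0],[-0.15,-0.09,-0.15],1],[[0,0,0],[-0.2,-0.09,-0.15],1],[[0,0,0],[-0.23,-0.09,-0.15],1],[[0,0,0],[-0.23,-0.09,-0.15],1]]'; python3 - <<'E'
from h import *
t=snap('top');saddles(t)
go((.447,.187,.15),down(.28))
crop(t,240,150,400,260,2.5,'a.png');s=snap('side');crop(s,250,100,400,320,2.3,'b.png')
a=cv2.imread('pics/a.png');b=cv2.imread('pics/b.png');q=np.zeros((520,800,3),np.uint8);q[:a.shape[0],:400]=a[:,:400];q[:b.shape[0],400:400+b.shape[1]]=b;cv2.imwrite('pics/s3.png',q)
E
```

```text
clock: 24.45
tool_pos: [0.6017, -0.0155, 0.1296]
eef_rot: [0.999, -0.044, -0.003, 0.0]
contact_force: [-0.2, 0.0, -0.0]
opening: 0.998
clock: 25.45
tool_pos: [0.3728, 0.0952, 0.2798]
eef_rot: [0.999, -0.043, -0.008, -0.0]
contact_force: [0.3, 0.0, 0.1]
opening: 0.999
saddle px [266.  237.5] size (33.0, 48.0) area 673 xyz [0.4365 0.1571 0.03  ] yaw 1.541
shift [ 0.0628 -0.0975  0.13  ] turn [-0.0019  0.0102 -0.3662]
```

View pics/s3.png

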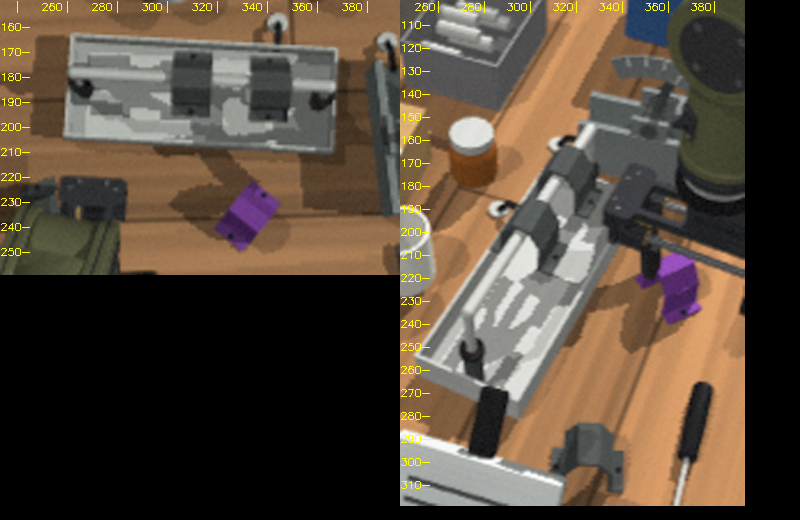

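Two saddles hang upright. In the side view the third is unmoved, with its crown at about (332,287). I'll move above it.

```bash
python3 -m pendant '[[[0,0,-0.12],[0.02,-0.03,0],1],[[0,0,-0.24],[0.04,-0.06,0.03],1],[[0,0,-0.366],[0.063,-0.0975,0.07],1],[[0,0,-0.366],[0.063,-0.0975,0.11],1],[[0,0,-0.366],[0.063,-0.0975,0.13],1],[[0,0,-0.366],[0.063,-0.0975,0.13],1],[[0,0,-0.366],[0.063,-0.0975,0.13],1]]';  python3 - <<'E'
from h import *
go((.447,.187,.023),down(.28))
E
```

```text
clock: 26.25
tool_pos: [0.4538, 0.1853, 0.1506]
eef_rot: [0.99, 0.138, -0.002, 0.0]
contact_force: [-0.5, -1.2, 0.0]
opening: 1.004
shift [-0.0055 -0.0034  0.1276] turn [-0.0005  0.0044 -0.0037]
```

```bash
python3 -m pendant '[[[0,0,0],[-0.003,-0.002,0.03],1],[[0,0,0],[-0.005,-0.003,0.07],1],[[0,0,0],[-0.005,-0.003,0.1],1],[[0,0,0],[-0.005,-0.003,0.125],1],[[0,0,0],[-0.005,-0.003,0.125],1],[[0,0,0],[-0.005,-0.003,0.125],1]]';python3 -m pendant '[[[0,0,0],[0,0,0],0],[[0,0,0],[0,0,0],0],[[0,0,0],[0,0,0],0],[[0,0,0],[0,0,0],0],[[0,0,0],[0,0,0],0],[[0,0,0],[0,0,0],0]]' 25;  python3 -m pendant '[[[0,0,0],[0,0,-0.03],0],[[0,0,0],[0,0,-0.08],0],[[0,0,0],[0,0,-0.13],0],[[0,0,0],[0,0,-0.18],0],[[0,0,0],[0,0,-0.2],0],[[0,0,0],[0,0,-0.2],0]]'; python3 - <<'E'
from h import *
go((.610,.08,.22),down(-.087))
E
```

```text
clock: 26.85
tool_pos: [0.4471, 0.1873, 0.0266]
eef_rot: [0.99, 0.138, -0.002, -0.0]
contact_force: [0.0, -0.3, 0.2]
opening: 1.0
clock: 27.45
tool_pos: [0.4472, 0.1879, 0.0261]
eef_rot: [0.99, 0.139, -0.001, -0.0]
contact_force: [2.0, 0.5, 6.3]
opening: 0.634
clock: 28.05
tool_pos: [0.4474, 0.188, 0.2274]
eef_rot: [0.99, 0.139, -0.001, -0.001]
contact_force: [-0.5, -0.0, -3.9]
opening: 0.636
shift [0.1267 0.1485 0.0068] turn [-0.0016  0.0023  0.3655]
```

```bash
python3 -m pendant '[[[0,0,0.05],[0,0.04,0],0],[[0,0,0.15],[0.02,0.08,0],0],[[0,0,0.25],[0.05,0.11,0],0],[[0,0,0.366],[0.085,0.14,0],0],[[0,0,0.366],[0.115,0.148,0],0],[[0,0,0.366],[0.127,0.148,0],0],[[0,0,0.366],[0.127,0.148,0],0],[[0,0,0.366],[0.127,0.148,0],0]]'; python3 - <<'E'
from h import *
go((.610,.08,.13),down(-.087))
E
```

```text
clock: 28.85
tool_pos: [0.6073, 0.0801, 0.2221]
eef_rot: [0.999, -0.044, -0.006, 0.0]
contact_force: [-0.8, -0.0, -3.7]
opening: 0.634
shift [ 0.0037 -0.0002  0.092 ] turn [ 0.0014  0.0112 -0.0012]
```

```bash
python3 -m pendant '[[[0,0,0],[0.002,0,0.02],0],[[0,0,0],[0.002,0,0.04],0],[[0,0,0],[0.002,0,0.055],0],[[0,0,0],[0.002,0,0.07],0],[[0,0,0],[0.002,0,0.082],0],[[0,0,0],[0.002,0,0.09],0],[[0,0,0],[0.002,0,0.094],0],[[0,0,0],[0.002,0,0.094],0]]';python3 -m pendant '[[[0,0,0],[0,0,0.001],0],[[0,0,0],[0,0,0.002],0],[[0,0,0],[0,0,0.003],0],[[0,0,0],[0,0,0.003],0]]'
```

```text
clock: 29.65
tool_pos: [0.6108, 0.0798, 0.1302]
eef_rot: [0.999, -0.044, -0.003, 0.0]
contact_force: [-0.5, 0.3, -3.8]
opening: 0.632
clock: 30.05
tool_pos: [0.6109, 0.0799, 0.1276]
eef_rot: [0.999, -0.044, -0.003, 0.0]
contact_force: [-0.4, 0.1, -3.0]
opening: 0.636
```

```bash
python3 -m pendant '[[[0,0,0],[0,0,0.001],0],[[0,0,0],[0,0,0.003],0],[[0,0,0],[0,0,0.004],0],[[0,0,0],[0,0,0.004],0]]'; python3 -m pendant '[[[0,0,0],[0,0,0],0.8],[[0,0,0],[0,0,0],1],[[0,0,0],[0,0,0],1],[[0,0,0],[0,0,0],1],[[0,0,0],[0,0,0],1]]'; python3 -m pendant '[[[0,0,0],[0,0,-0.03],1],[[0,0,0],[0,0,-0.07],1],[[0,0,0],[0,0,-0.12],1],[[0,0,0],[0,0,-0.17],1],[[0,0,0],[-0.05,0.03,-0.22],1],[[0,0,0],[-0.1,0.06,-0.24],1],[[0,0,0],[-0.15,0.11,-0.24],1],[[0,0,0],[-0.17,0.15,-0.24],1],[[0,0,0],[-0.18,0.19,-0.24],1],[[0,0,0],[-0.18,0.23,-0.24],0.6]]'; python3 - <<'E'
from h import *
go((.536,-.370,.36),down(-.087));go((.536,-.370,.15),down(-.087))
t=snap('top');s=snap('side')
crop(t,165,150,445,280,2.8,'a.png');crop(s,250,60,400,320,1.6,'b.png')
a=cv2.imread('pics/a.png');b=cv2.imread('pics/b.png')[:,:240];b2=s['image'][280:400,200:340,::-1];b2=cv2.resize(b2,(280,240))
q=np.zeros((600,800,3),np.uint8);q[:a.shape[0],:a.shape[1]]=a[:,:800];h=600-a.shape[0];b=b[40:40+h] if False else cv2.resize(b,(int(240*h/b.shape[0]),h));q[a.shape[0]:,:b.shape[1]]=b;q[360:600,400:680]=b2[:240];cv2.imwrite('pics/s4.png',q)
E
```

```text
clock: 30.45
tool_pos: [0.6111, 0.0798, 0.1238]
eef_rot: [0.999, -0.044, -0.003, 0.0]
contact_force: [-0.4, -0.1, 0.8]
opening: 0.638
clock: 30.95
tool_pos: [0.6109, 0.0798, 0.1235]
eef_rot: [0.999, -0.044, -0.003, 0.0]
contact_force: [-0.3, -0.4, 0.1]
opening: 1.0
clock: 31.95
tool_pos: [0.418, -0.1108, 0.3645]
eef_rot: [0.999, -0.043, -0.003, -0.001]
contact_force: [1.8, -1.2, 0.3]
opening: 0.931
shift [0.14   0.2481 0.0034] turn [-0.001   0.0059  0.0007]
shift [0.1412 0.2483 0.2134] turn [-0.001   0.0059  0.0007]
```

View pics/s4.png

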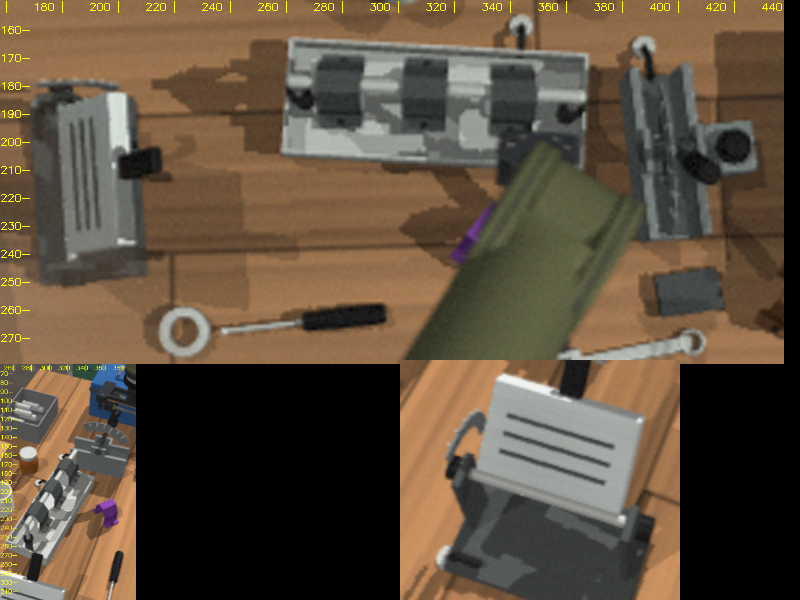

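Three saddles hang upright, the lever still sits at the third notch, and no dark saddle remains on the table. Next is the release button, at about (426,201) in the top view.

```bash
python3 - <<'E'
from h import *
t=snap('top');s=snap('side');x0,y0=416,192
im=t['image'][y0:212,x0:438].astype(int);m=(im.max(2)<45).astype(np.uint8);n,l,st,c=cv2.connectedComponentsWithStats(m)
for i in range(1,n):
    if st[i,4]>20: print(st[i],c[i]+[x0,y0],onz(t,c[i]+[x0,y0],.074))
B=onz(t,(426.5,201),.076);print(B,proj(s,B))
go((B[0],B[1]-.002,.36),down(-.087))
E
```

```text
[  4   5  13  11 111] [426.2703 201.8739] [ 0.5356 -0.3728  0.074 ]
[ 0 14  6  6 27] [418.037  209.0741] [ 0.5129 -0.3449  0.074 ]
[ 0.5383 -0.3733  0.076 ] [364.8741 140.0943]
shift [0.1419 0.2521 0.0039] turn [ 0.0002  0.0049 -0.0044]
```

```bash
python3 -m pendant '[[[0,0,0],[0.025,0.045,0],0],[[0,0,0],[0.05,0.09,0],0],[[0,0,0],[0.075,0.135,0],0],[[0,0,0],[0.1,0.18,0],0],[[0,0,0],[0.125,0.22,0],0],[[0,0,0],[0.14,0.253,0],0],[[0,0,0],[0.14,0.253,0],0],[[0,0,0],[0.14,0.253,0],0]]' 10; python3 - <<'E'
from h import *
go((.537,-.375,.12),down(-.087)); print(r.get_state()['q'])
E
```

```text
clock: 32.95
tool_pos: [0.5385, -0.3734, 0.3622]
eef_rot: [0.999, -0.043, -0.004, -0.0]
contact_force: [0.1, 0.6, -1.1]
opening: 0.022
shift [0.0005 0.0018 0.2422] turn [-0.0005  0.0074  0.0006]
[ 0.191   0.7274  0.7412  1.3189 -0.4826  1.2831  0.8549]
```

```bash
python3 -m pendant '[[[0,0,0],[0,0.002,0.04],0],[[0,0,0],[0,0.002,0.08],0],[[0,0,0],[0,0.002,0.12],0],[[0,0,0],[0,0.002,0.16],0],[[0,0,0],[0,0.002,0.2],0],[[0,0,0],[0,0.002,0.23],0],[[0,0,0],[0,0.002,0.242],0],[[0,0,0],[0,0.002,0.242],0]]'; python3 - <<'E'
from h import *
go((.537,-.375,.084),down(-.087)); s=snap('side'); t=snap('top')
crop(s,300,20,450,170,3,'a.png');crop(t,370,150,470,250,3.4,'b.png')
a=cv2.imread('pics/a.png');b=cv2.imread('pics/b.png');q=np.zeros((450,800,3),np.uint8);q[:450,:450]=a;q[:340,455:795]=b;cv2.imwrite('pics/b1.png',q)
E
```

```text
clock: 33.75
tool_pos: [0.5361, -0.3741, 0.1205]
eef_rot: [0.999, -0.043, -0.004, -0.001]
contact_force: [-0.5, 0.7, -0.3]
opening: 0.003
shift [0.0013 0.0009 0.0364] turn [-0.0016  0.008   0.0014]
```

View pics/b1.png

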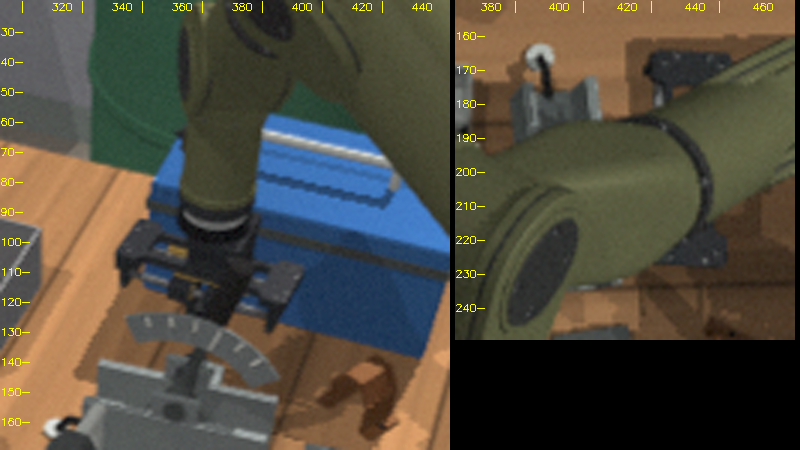

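The elbow and wrist stand well above the lever, and the hand is behind it. I'll press.

```bash
python3 -m pendant '[[[0,0,0],[0.001,0.001,0.02],0],[[0,0,0],[0.001,0.001,0.032],0],[[0,0,0],[0.001,0.001,0.038],0],[[0,0,0],[0.001,0.001,0.041],0],[[0,0,0],[0.001,0.001,0.044],0],[[0,0,0],[0.001,0.001,0.046],0],[[0,0,0],[0.001,0.001,0.046],0]]'
```

```text
clock: 34.55
tool_pos: [0.537, -0.3782, 0.0763]
eef_rot: [0.999, -0.044, -0.002, 0.001]
contact_force: [-0.4, 1.2, 3.9]
opening: 0.007
```

```bash
python3 -m pendant '[[[0,0,0],[0,0,0.001],0],[[0,0,0],[0,0,0.002],0],[[0,0,0],[0,0,0.003],0],[[0,0,0],[0,0,0.003],0],[[0,0,0],[0,0,0.003],0],[[0,0,0],[0,0,0.003],0],[[0,0,0],[0,0,0.003],0],[[0,0,0],[0,0,0.003],0],[[0,0,0],[0,0,0.003],0],[[0,0,0],[0,0,0.003],0]]'; for i in 1 2 3 4 5; do python3 -m pendant '[[[0,0,0],[0,0,0],0],[[0,0,0],[0,0,0],0],[[0,0,0],[0,0,0],0],[[0,0,0],[0,0,0],0],[[0,0,0],[0,0,0],0],[[0,0,0],[0,0,0],0],[[0,0,0],[0,0,0],0],[[0,0,0],[0,0,0],0],[[0,0,0],[0,0,0],0],[[0,0,0],[0,0,0],0]]'; done; python3 - <<'E'
from h import *
for n in('side','top'): cv2.imwrite(f'pics/hold_{n}.png',snap(n)['image'][...,::-1])
s=snap('side');P=np.array([.533,-.2975]);
print('grip home px',proj(s,(.533+.0549,-.294,.105+.1503)),s['image'][tuple(proj(s,(.533+.0549,-.294,.2553)).astype(int)[::-1])],'crown bar home px')
E
```

```text
clock: 35.55
tool_pos: [0.537, -0.3783, 0.0753]
eef_rot: [0.999, -0.044, -0.002, 0.0]
contact_force: [-2.7, 5.2, 19.1]
opening: 0.007
clock: 36.55
tool_pos: [0.537, -0.3783, 0.0753]
eef_rot: [0.999, -0.044, -0.002, 0.0]
contact_force: [-3.2, 5.6, 18.3]
opening: 0.005
clock: 37.55
tool_pos: [0.537, -0.3783, 0.0753]
eef_rot: [0.999, -0.044, -0.002, 0.0]
contact_force: [-3.3, 4.8, 18.9]
opening: 0.006
clock: 38.55
tool_pos: [0.537, -0.3783, 0.0753]
eef_rot: [0.999, -0.044, -0.002, 0.0]
contact_force: [-3.4, 5.0, 17.9]
opening: 0.001
clock: 39.55
tool_pos: [0.537, -0.3783, 0.0753]
eef_rot: [0.999, -0.044, -0.002, 0.0]
contact_force: [-3.2, 4.7, 18.7]
opening: 0.004
clock: 40.55
tool_pos: [0.537, -0.3783, 0.0753]
eef_rot: [0.999, -0.044, -0.002, 0.0]
contact_force: [-1.8, 4.7, 19.6]
opening: 0.006
grip home px [346.5256 107.6035] [29 28 28] crown bar home px
```

```bash
python3 - <<'E'
import cv2,numpy as np
from h import *
o=cv2.imread('pics/side0.png').astype(int);n=cv2.imread('pics/hold_side.png').astype(int)
for nm,(x0,y0,x1,y1) in dict(quadrant=(340,122,395,150),grip=(342,103,352,125)).items(): print(nm,np.abs(o[y0:y1,x0:x1]-n[y0:y1,x0:x1]).mean())
s=snap('side')
for y in(-.185,.125): 
  for z in(.105,.158):
    X=(.6005+.087*(y+.028),y,z);u,v=proj(s,X).astype(int);print(y,z,(u,v),n[v,u],o[v,u])
E
```

```text
quadrant 13.773809523809524
grip 12.195454545454545
-0.185 0.105 (np.int64(332), np.int64(167)) [140 143 143] [131 136 136]
-0.185 0.158 (np.int64(332), np.int64(155)) [92 94 90] [87 88 85]
0.125 0.105 (np.int64(282), np.int64(244)) [183 188 188] [200 205 203]
0.125 0.158 (np.int64(281), np.int64(232)) [71 73 69] [175 180 178]
```

```bash
python3 -m pendant '[[[0,0,0],[0,0,-0.005],0],[[0,0,0],[0,0,-0.015],0],[[0,0,0],[0,0,-0.04],0],[[0,0,0],[0,0,-0.08],0],[[0,0,0],[0,0,-0.13],0],[[0,0,0],[0,0,-0.18],0],[[0,0,0],[0,0,-0.23],0],[[0,0,0],[0,0,-0.28],0],[[0,0,0],[0,0,-0.3],0],[[0,0,0],[0,0,-0.3],0]]';  python3 -m pendant '[[[0,0,0],[-0.05,0.0,0],0],[[0,0,0],[-0.1,0.0,0],0],[[0,0,0],[-0.15,0.0,0],0],[[0,0,0],[-0.2,0.0,0],0],[[0,0,0],[-0.22,0.0,0],0],[[0,0,0],[-0.22,0.0,0],0],[[0,0,0],[-0.22,0.0,0],0]]'; python3 - <<'E'
from h import *
t=snap('top');s=snap('side')
crop(t,170,150,450,285,1.6,'a.png');crop(s,200,80,400,400,1.85,'b.png');crop(t,225,155,445,215,2,'c.png')
q=np.zeros((600,800,3),np.uint8);a=cv2.imread('pics/a.png');b=cv2.imread('pics/b.png');q[:592,:370]=b[:592];w=min(430,a.shape[1]);q[:a.shape[0],370:370+w]=a[:,:w]
crop(s,250,90,400,270,2,'c.png');c=cv2.imread('pics/c.png');q[230:590,450:750]=c;cv2.imwrite('pics/f.png',q)
E
```

```text
clock: 41.75
tool_pos: [0.5386, -0.3795, 0.3765]
eef_rot: [0.999, -0.044, -0.0, 0.003]
contact_force: [0.1, 0.0, -0.5]
opening: 0.008
clock: 42.45
tool_pos: [0.3195, -0.3578, 0.373]
eef_rot: [0.999, -0.044, -0.003, -0.0]
contact_force: [0.1, -0.7, -0.5]
opening: 0.007
```

View pics/f.png

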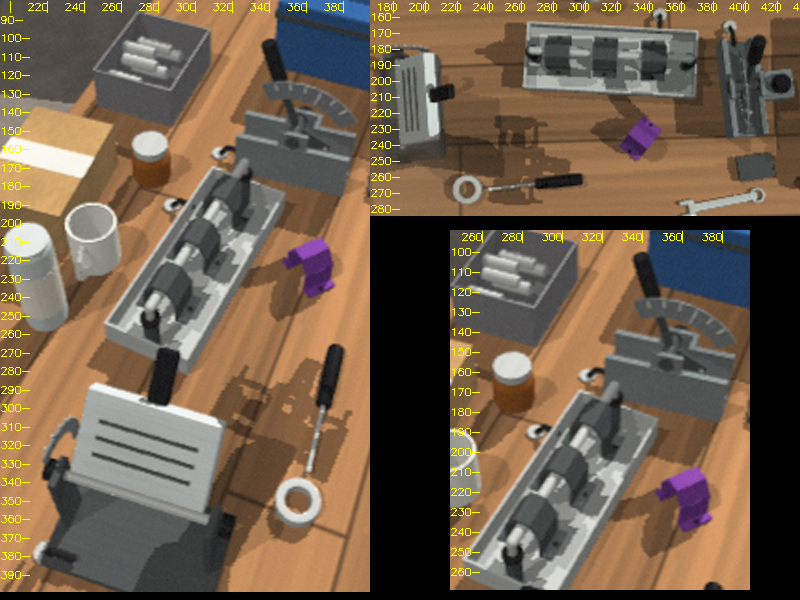

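```bash
python3 - <<'E'
from h import *
o=cv2.imread('pics/side0.png')[...,::-1].astype(int);s=snap('side')['image'].astype(int)
print('lever region diff',np.abs(o[98:150,340:395]-s[98:150,340:395]).mean())
print(r.get_state()['contact_force'],r.finish_job())
E
```

```text
lever region diff 2.7625874125874126
the job is handed in; nothing more can be done
[0.1146 0.5554 0.0987] None
```

I finished the job and handed it in at about 43 s on the robot's clock. I pulled the lever to its third notch, where it held and kept the bar raised. Then I hung the three dark saddles that were present; there was no fourth. With all three on the raised bar, I held the release button down for about 6 s and let go.

- **Lever and bar:** the last pictures show the lever back home, matching its starting image with a mean difference of 2.8 grey levels. The bar is down with the three saddles upright on it.
- **Heater panel:** I set it before the lever, and it stayed where I left it. My readings range from 0.75 to 0.83 rad, with the best at about 0.765 (43.8°). That puts it near 45°, within roughly 2°, and I did not correct it further.
- **Other things on the bench:** I never touched the purple and brown look-alikes or the bystanders, and those in the last pictures look unmoved. The brown look-alike was out of frame.
- **Disagreement while pressing:** comparing the lever area with its starting image, with the hand still in view, was inconclusive. I confirmed the lever was home only after lifting away. The force on the fully pressed button was about 19 N.

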